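# Uncover a drilled panel: lift the red-handled jig plate off its dowels

## Robot

A 7-joint arm with a two-finger parallel gripper is mounted at the origin on the work surface. World frame = base frame: x ahead of the robot, y to its left, z up, the work surface at z = 0. Lengths are in m, angles in rad, forces in N, time in s.
With the tool pointing down it reaches from about 0.425 to 0.875 m from the base axis. Payload 9.9 kg.
Tool frame: the origin (TCP) lies at the very end of the fingers, on their centre line; the grasp point (between the pads) lies 19 mm behind it; z points along the fingers, y is the line along which they close (so a half turn about z gives the same grasp; the last joint's range is limited). The gripper opens to 85 mm and grips with 20 to 120 N. Pads are 22 mm wide; open, the fingers measure 114 mm over their backs; the gripper's body (76 mm by 85 mm) begins 54 mm behind the grasp point. The pads swing forward as they close: fully open they stand 13 mm farther back than shut.
Start: joints at [-1.426, 0.576, 0.025, 1.437, -0.015, 1.129, -0.057], TCP at [0.153, 0.657, 0.231] pointing down, gripper open.
Joint ranges: [-2.76, 2.76], [-0.34, 2.15], [-1.52, 1.57], [0.19, 2.46], [-1.09, 4.23], [0.17, 1.99], [-2.82, 2.82]. Speed limits (rad/s): [2.22, 2.22, 3.01, 3.01, 3.14, 3.14, 3.14].

## Interface

Orientations are given as a unit quaternion [w, x, y, z].
In Python, from bench import telemetry, cams, ticket gives the robot as it stands. The module is installed in compiled form; this text tells all that it offers.
- The arm moves only by the tool arm_command, never from a script. Its arguments are lists of equal length, an entry for each row: "rot": the turn, a rotation vector about the tool's x, y, z in degrees, a list of three; "xyz": the shift along the tool's x, y, z in m, a list of three; "gripper": the opening in per cent of the stroke, from 0 (shut) to 100 (fully open). A call has 1 to 20 rows; each row shifts and turns the commanded pose from where the row before left it, along the tool's axes as they then stand; what a row does not reach is not made up. A row lasts 1/8 s, in which the tool goes at most 62.5 mm and 10.7 degrees, less where a joint would pass 70% of its speed; a pose out of reach is approached as far as the arm can. A call with a gripper value outside its range is refused whole. The fingers move at their own pace and stop on an object; "force" is the grip in N (left out, the last holds). Time passes only in rows, so rows that do not move let the fingers close. It gives the time, the measured TCP pose, the force, the opening and the grip force at its end, in the units of the state.
- telemetry.read_state(): the state, without advancing time (a new reading comes with each control period).
- cams.capture(name): name is "scene" or "top" or "wrist"; returns a dict with "pixels" (420x560x3 uint8, red, green, blue), "mtx" (3x3 intrinsics, pixels), "dist_coeffs" ([k1, k2, p1, p2, k3] as OpenCV has them; the pictures are not rectified), "rvec" (rotation vector, rad) and "tvec" (3), from world to camera coordinates, as OpenCV has them. Camera axes: x right, y down, z forward; pixel columns grow to the right and rows downward; lengths in m; the calibration is good to about 2 mm. A picture is of the moment at which its call begins. There is no depth.
- ticket.close_job(): hands the job in; it is judged then, once.
The state is a dict: "time_s": time; "joints": joint angles; "qvel": joint speeds; "tau": joint torques, N m; "tool_pos": TCP position; "tcp_rot": TCP orientation; "contact_force": force on the tool from outside, world axes, zero at the start; "wrist_torque": the same for the moment, N m; "grip_width": opening from 0.0 (shut) to 1.0 (fully open); "gripper_force": force on a finger pad.
Only numpy, scipy, OpenCV 4.12 (cv2) and the standard library are available. Lean on these libraries where they do the work, as an engineer would, in place of code of your own. Each camera call takes 0.05 s, during which the arm holds its last target. There are 200 camera calls.

## Task

Drilling through the red-handled jig plate is finished and the panel under it must be uncovered. Take the plate by its red handle, lift it straight up and level until it is clear of its two dowels, then set it down flat in the middle of the black rubber mat, handle up, and let go; do not drop it. Leave the blue-handled jig plate on its own fixture as it is.

Things in the scene. Friction and masses are not known exactly. Their poses are not given: they have to be found in the camera images.
- red_jig_grip (a point): Centre of the red bar handle of the jig plate to move. Bar 84 mm long (x), 16 mm wide (y: pinch here), 18 mm high, on two posts at x = +-32 mm, 26 mm clear above the plate. Plate: bare aluminium, 150 x 90 x 10 mm (x, y, z), 0.35 to 0.7 kg, balanced under the handle, underside 45 mm below this point, with two 11.5 mm dowel holes at x = +-60 mm, y = 0. z points up, square to the plate.
- red_fixture_seat (a point): Centre of the seat, on top of the white panel, under the red-handled plate. Its dark fixture is fixed, 180 x 110 mm (x, y), 28 mm high with the panel, axes as the seated plate's. Two upright 10 mm steel dowels at x = +-60 mm rise 18 mm above this point (8 mm above the seated plate); the seated handle's centre is 45 mm above it. The plate is free after 18 mm of straight lift; tilted, it binds.
- mat_top (a point): Centre of the top face of the black square rubber mat, 200 x 200 mm and 4 mm thick, fixed to the bench; z is up. The red-handled plate goes here (its handle's centre then stands 45 mm above this point).
- blue_jig_grip (a point): Centre of the blue bar handle of a second jig plate, same in shape and size, seated on the two dowels of its own identical dark fixture: leave it alone. The top of its handle is 82 mm above the bench, as is the red one's when seated.
There are look-alikes about, which are no part of the job. What is shaped like the part that bears red_jig_grip but turquoise or yellow is not meant.

How it is judged:
On the way:
1. the red-handled plate is lifted clear above its dowels, level and still over its seat (z of red_jig_grip in the frame of red_fixture_seat above 0.066 m and horizontal distance between red_jig_grip and red_fixture_seat below 0.02 m and angle between red_jig_grip's own z axis and vertical below 0.2 rad), for 0.1 s.
At the end, for the whole second after the job is handed in: The red-handled plate lies flat (within 6 degrees), handle up, on the mat, its centre within 40 mm of the mat's centre, released and at rest; the blue-handled plate is within 10 mm of where it was (horizontal distance between red_jig_grip and mat_top below 0.04 m and z of red_jig_grip in the frame of mat_top between 0.038 and 0.052 m and angle between red_jig_grip's own z axis and vertical below 0.1 rad and linear speed of red_jig below 0.02 m/s and angular speed of red_jig below 0.1 rad/s and distance of blue_jig_grip from where it was at the start of the episode below 0.01 m); the robot touches nothing.
It fails at once if the blue-handled plate is disturbed (moved by more than 10 mm) (distance of blue_jig_grip from where it was at the start of the episode above 0.01 m).
It fails at once if the red-handled plate tips by more than 20 degrees (angle between red_jig_grip's own z axis and vertical above 0.35 rad).
It fails at once if the red-handled plate is dropped (falls free faster than 0.7 m/s) (linear speed of red_jig above 0.7 m/s and contact force between red_jig and the fingers below 0.5 N).
It also fails if it takes over 40 s, if anything falls off the work surface, if the arm or the gripper's body presses on something with over 40 N, if the wrist force passes 120 N, or if a joint passes its speed limit or range.

## Working session

There is one attempt and no reset: what is moved stays moved. The work goes in short steps, Python scripts to look and compute and a tool call to move; the robot and the scene stay as the last step left them, time stands still between calls to the robot, and variables do not carry over. Pictures are saved under pics/ and viewed, at most 10 in all, crops included, and the job is handed in when it is done.

Besides the shell and the picture viewer there is one more tool, called by a JSON object that holds its "api" and its "payload". arm_command: Moves the arm, as the interface text tells. Its arguments: {"type":"object","properties":{"rot":{"type":"array","items":{"type":"array","items":{"type":"number"}}},"xyz":{"type":"array","items":{"type":"array","items":{"type":"number"}}},"gripper":{"type":"array","items":{"type":"number"}},"force":{"type":"number"}},"required":["rot","xyz","gripper"]}

```bash
mkdir -p pics
cat > h.py <<'E'
import numpy as np, cv2, pickle
from bench import telemetry, cams, ticket
def snap(name, tag):
    c=cams.capture(name); pickle.dump(c,open(f'pics/{tag}.pkl','wb'))
    cv2.imwrite(f'pics/{tag}.png',c['pixels'][:,:,::-1]); return c
def load(tag): return pickle.load(open(f'pics/{tag}.pkl','rb'))
def ray(c,uv):
    p=cv2.undistortPoints(np.array([[uv]],float),c['mtx'],c['dist_coeffs'])[0,0]
    R=cv2.Rodrigues(np.array(c['rvec'],float))[0]; t=np.array(c['tvec'],float).ravel()
    d=R.T@np.array([p[0],p[1],1]); return -R.T@t, d/np.linalg.norm(d)
def onz(c,uv,z):
    o,d=ray(c,uv); return o+d*(z-o[2])/d[2]
def tri(obs):
    A=np.zeros((3,3));b=np.zeros(3)
    for c,uv in obs:
        o,d=ray(c,uv);M=np.eye(3)-np.outer(d,d);A+=M;b+=M@o
    X=np.linalg.solve(A,b)
    return X,[np.linalg.norm((np.eye(3)-np.outer(ray(c,uv)[1],ray(c,uv)[1]))@(X-ray(c,uv)[0])) for c,uv in obs]
E
python3 - <<'E'
from h import *
a=snap('scene','s0');b=snap('top','t0')
print(telemetry.read_state())
E
```

```text
{'time_s': 0.1, 'joints': array([-1.42581218,  0.57646583,  0.02483541,  1.43782398, -0.01500174,
        1.12902185, -0.05649651]), 'qvel': array([-0.00134534, -0.00116445,  0.00126527, -0.00272164, -0.00018352,
        0.00073144,  0.00056324]), 'tau': array([ 6.29097674e-03, -7.67308187e+01,  2.25780308e+00, -2.86608732e+01,
        1.58740778e-02,  8.46274663e-03, -8.85634904e-06]), 'tool_pos': array([0.15297766, 0.65701047, 0.23051667]), 'tcp_rot': array([-5.21795316e-05,  1.14120239e-01,  9.93466649e-01, -7.65550745e-04]), 'contact_force': array([ 0.15482376, -0.20863733, -1.31217359]), 'wrist_torque': array([ 0.01934404, -0.01221628,  0.00273   ]), 'gripper_force': 0.0, 'grip_width': 1.0000993070474358}
```

View pics/s0.png

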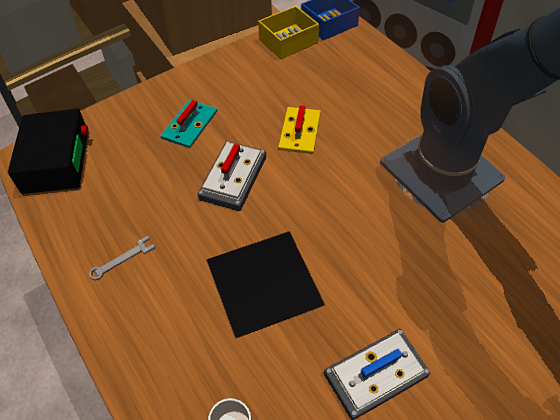

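View pics/t0.png

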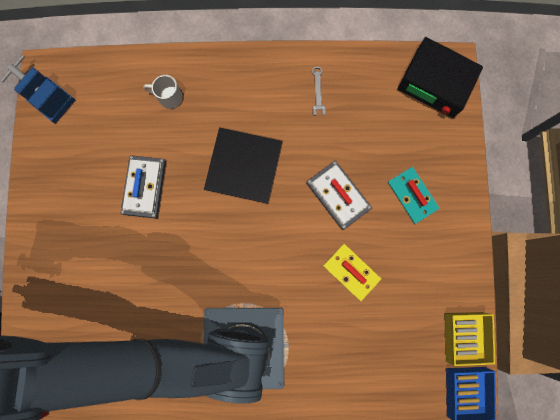

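The scene picture shows the red handle near (231,160) and the mat centred at about (265,284). In the top picture they're at (342,191) and (243,165), with blue at (138,184) and the turquoise and yellow look-alikes to the right. Next I'll enlarge both views.

Run:
```python
from h import *
s=cv2.imread('pics/s0.png');t=cv2.imread('pics/t0.png')
a=cv2.resize(s[130:220,190:280],(400,400),interpolation=cv2.INTER_CUBIC)
b=cv2.resize(t[150:240,295:385],(400,400),interpolation=cv2.INTER_CUBIC)
cv2.imwrite('pics/c0.png',np.hstack([a,b]))
# mat corners
S,T=load('s0'),load('t0')
for u,v in [((207,259),(221,128)),((291,233),(205,189)),((324,305),(268,203)),((237,336),(282,140))]: print(onz(S,u,.004),onz(T,v,.004))
print(tri([(S,(231,160)),(T,(342,191))]))
```

```text
[ 0.61430361 -0.11471437  0.004     ] [0.65637311 0.07192445 0.004     ]
[ 0.421858   -0.06357751  0.004     ] [0.4668074  0.11779267 0.004     ]
[0.46855846 0.12360122 0.004     ] [ 0.42256843 -0.07124271  0.004     ]
[0.65583834 0.07763259 0.004     ] [ 0.61598756 -0.11460437  0.004     ]
(array([ 0.4442707 , -0.28318504,  0.0656536 ]), [np.float64(0.002204787142180955), np.float64(0.0022047871421809434)])
```

View pics/c0.png

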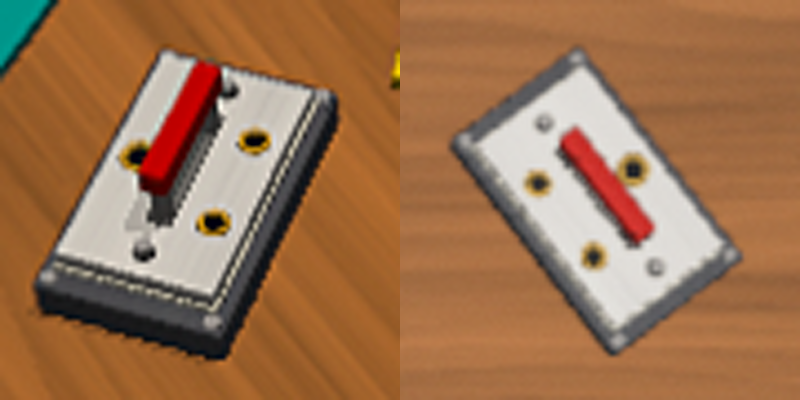

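Run:
```python
from h import *
S,T=load('s0'),load('t0'); k=90/400
fs=lambda p:(190+(p[0]+.5)*k-.5,130+(p[1]+.5)*k-.5)
ft=lambda p:(295+(p[0]+.5)*k-.5,150+(p[1]+.5)*k-.5)
A,ea=tri([(S,fs((154,184))),(T,ft((170,135)))]);B,eb=tri([(S,fs((210,65))),(T,ft((243,235)))])
print(A,ea[0],B,eb[0],'mid',(A+B)/2,np.linalg.norm(A-B))
d=A-B;print('ang',np.degrees(np.arctan2(d[1],d[0])))
# at z=.082
print(onz(T,ft((206.5,185)),.082),onz(S,fs((182,124.5)),.082))
# dowels at z .056 in both
D1=[onz(T,ft((145,123)),.056),onz(S,fs((143,250)),.056)];D2=[onz(T,ft((256,267)),.056),onz(S,fs((229,88)),.056)]
print(D1,D2,(D1[0]+D2[0])/2,(D1[1]+D2[1])/2)
d=D1[0]-D2[0];print('ang',np.degrees(np.arctan2(d[1],d[0])),np.linalg.norm(d))
from scipy.spatial.transform import Rotation as R
q=telemetry.read_state()['tcp_rot'];print(R.from_quat(np.roll(q,-1)).as_matrix())
```

```text
[ 0.47613926 -0.25786334  0.07187826] 0.001083807711009709 [ 0.41084163 -0.30278748  0.08131125] 0.0007598970074805622 mid [ 0.44349045 -0.28032541  0.07659476] 0.07981816475894693
ang 34.52759628740667
[ 0.44244265 -0.27986581  0.082     ] [ 0.44586485 -0.27553582  0.082     ]
[array([ 0.48827844, -0.2442443 ,  0.056     ]), array([ 0.49759739, -0.23429787,  0.056     ])] [array([ 0.39317629, -0.31378276,  0.056     ]), array([ 0.40142677, -0.30350458,  0.056     ])] [ 0.44072737 -0.27901353  0.056     ] [ 0.44951208 -0.26890123  0.056     ]
ang 36.17418051855492 0.11781348833336665
[[-9.73953137e-01  2.26749223e-01 -2.78406917e-04]
 [ 2.26749383e-01  9.73951970e-01 -1.50918879e-03]
 [-7.10524192e-05 -1.53300775e-03 -9.99998822e-01]]
```

{"api": "arm_command", "payload": {"rot": [[0, 0, 5], [0, 0, 5], [0, 0, 5], [0, 0, 5], [0, 0, 5], [0, 0, 5], [0, 0, 5], [0, 0, 5], [0, 0, 5], [0, 0, 5]], "xyz": [[-0.056, -0.006, 0], [-0.056, -0.006, 0], [-0.056, -0.006, 0], [-0.056, -0.006, 0], [-0.055, -0.006, 0], [-0.055, -0.006, 0], [-0.054, -0.006, 0], [-0.054, -0.006, 0], [-0.053, -0.006, 0], [-0.053, -0.006, 0]], "gripper": [100, 100, 100, 100, 100, 100, 100, 100, 100, 100]}}

```text
time_s: 1.35
tool_pos: [0.5532, 0.3016, 0.2309]
tcp_rot: [-0.0, 0.525, 0.851, -0.0]
contact_force: [-0.5, -1.1, -0.3]
grip_width: 1.001
gripper_force: 0.0
```

{"api": "arm_command", "payload": {"rot": [[0, 0, 7], [0, 0, 7], [0, 0, 7], [0, 0, 7], [0, 0, 7], [0, 0, 7], [0, 0, 6.4], [0, 0, 6.5], [0, 0, 6.5], [0, 0, 7], [0, 0, 7], [0, 0, 7], [0, 0, 0], [0, 0, 0]], "xyz": [[-0.054, -0.009, 0], [-0.053, -0.01, 0], [-0.052, -0.012, 0], [-0.051, -0.014, 0], [-0.05, -0.016, 0], [-0.049, -0.017, 0], [-0.047, -0.02, 0], [-0.046, -0.022, 0], [-0.045, -0.024, 0], [-0.044, -0.025, 0], [-0.04, -0.025, 0], [-0.02, -0.01, 0], [0, 0, 0], [0, 0, 0]], "gripper": [100, 100, 100, 100, 100, 100, 100, 100, 100, 100, 100, 100, 100, 100]}}

```text
time_s: 3.1
tool_pos: [0.3055, -0.1479, 0.2315]
tcp_rot: [0.0, 0.955, 0.298, 0.0]
contact_force: [0.8, -1.1, -0.5]
grip_width: 0.999
gripper_force: 0.0
```

```bash
cat >> h.py <<'E'
from scipy.spatial.transform import Rotation as Ro
def need(target,yaw):
    s=telemetry.read_state();M=Ro.from_quat(np.roll(s['tcp_rot'],-1)).as_matrix()
    y=np.degrees(np.arctan2(M[1,0],M[0,0]))
    print('tcp',s['tool_pos'],'yaw',y,'turn about tool z',-(yaw-y),'shift in tool',M.T@(np.array(target)-s['tool_pos']),'tilt',M[:,2])
    return M
E
python3 - <<'E'
from h import *
need([.443,-.280,.2],35.5); snap('wrist','w0'); print(telemetry.read_state()['joints'])
E
```

```text
tcp [ 0.30546377 -0.14794893  0.23148905] yaw 34.65066188798945 turn about tool z -0.8493381120105497 shift in tool [0.03804208 0.18680688 0.03164254] tilt [ 9.03368468e-04 -2.21559359e-04 -9.99999567e-01]
[-0.42001468  0.09111282  0.81172235  2.24043254 -0.08830813  0.83971574
 -0.51750485]
```

View pics/w0.png

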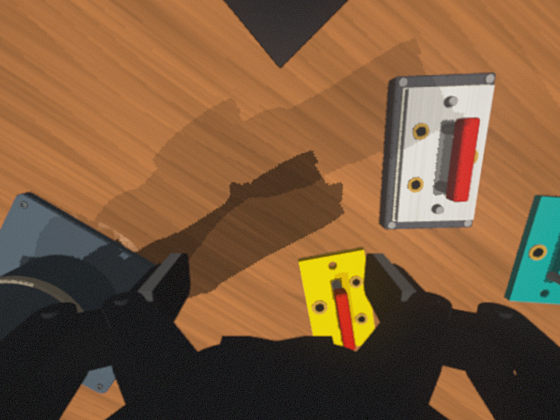

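The wrist picture shows the red handle at about (464,160) and the yellow look-alike under the fingers. I stopped too close to the base, so I'll move outwards over the red plate.

{"api": "arm_command", "payload": {"rot": [[0, 0, 0], [0, 0, -0.8], [0, 0, 0], [0, 0, 0], [0, 0, 0], [0, 0, 0], [0, 0, 0]], "xyz": [[0.008, 0.037, 0], [0.008, 0.037, 0], [0.008, 0.037, 0], [0.007, 0.037, 0], [0.006, 0.037, 0], [0, 0, 0], [0, 0, 0]], "gripper": [100, 100, 100, 100, 100, 100, 100]}}

```text
time_s: 4.03
tool_pos: [0.4406, -0.2781, 0.2305]
tcp_rot: [-0.001, 0.953, 0.304, -0.001]
contact_force: [-0.1, -0.2, -0.5]
grip_width: 1.001
gripper_force: 0.0
```

Run:
```python
from h import *
need([.443,-.280,.2],35.5); snap('wrist','w1'); print(telemetry.read_state()['joints'])
```

```text
tcp [ 0.44061886 -0.27811476  0.23053286] yaw 35.3393692331108 turn about tool z -0.16063076688919864 shift in tool [0.00088693 0.00295873 0.03052767] tilt [-1.76018955e-03  5.01222293e-04 -9.99998325e-01]
[-0.03891255  0.43680234  0.7539133   1.85752344 -0.35413772  0.98731246
 -0.08660544]
```

View pics/w1.png

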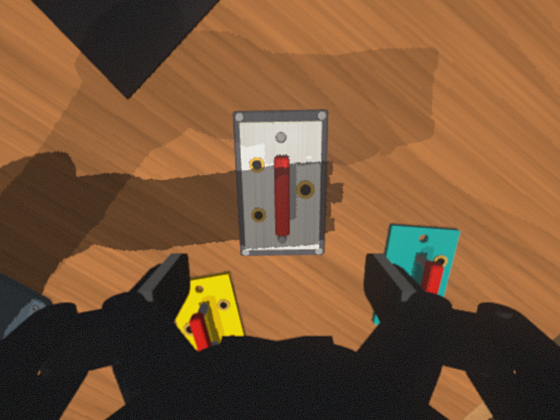

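The second wrist picture shows the handle upright in the image, from (282,156) to (282,236) and centred between the fingers. Now I'll triangulate from the two wrist positions and the top view.

Run:
```python
from h import *
S,T,W0,W1=[load(x) for x in('s0','t0','w0','w1')]; k=90/400
ft=lambda p:(295+(p[0]+.5)*k-.5,150+(p[1]+.5)*k-.5)
# refine: red mask min-area rects in the wrist views
for n,W,(x0,x1,y0,y1) in(('w0',W0,(440,490,105,210)),('w1',W1,(265,300,145,245))):
    h=cv2.cvtColor(W['pixels'],cv2.COLOR_RGB2HSV);m=((h[...,0]<8)|(h[...,0]>172))&(h[...,1]>170)&(h[...,2]>50)
    z=np.zeros_like(m);z[y0:y1,x0:x1]=1;ys,xs=np.nonzero(m&(z>0));r=cv2.minAreaRect(np.c_[xs,ys].astype(np.float32));print(n,r,cv2.boxPoints(r).round(1).tolist())
E1=(282,156);E2=(282,236)
for n,a,b,c in(('far',(471,118),(282,156),(170,135)),('near',(461,201),(282,236),(243,235))):
    print(n,tri([(W0,a),(W1,b)]),tri([(W0,a),(W1,b),(T,ft(c))]))
c=[onz(W1,p,.082) for p in(E1,E2)];print('w1@.082',c,(c[0]+c[1])/2,np.degrees(np.arctan2(*(c[0]-c[1])[1::-1])))
# plate/fixture corners at bench z .028 fixture
P=[onz(W1,p,.028) for p in((239,116),(322,116),(320,251),(246,251))];print('fixture ctr',np.mean(P,0))
print('dowel',onz(W1,(281,137),.054))
```

```text
w0 ((465.4416809082031, 159.42298889160156), (15.474186897277832, 83.51962280273438), 7.853313446044922) [[452.1000061035156, 199.6999969482422], [463.5, 117.0], [478.79998779296875, 119.0999984741211], [467.3999938964844, 201.8000030517578]]
w1 ((281.5, 195.5), (77.0, 13.0), 90.0) [[275.0, 157.0], [288.0, 157.0], [288.0, 234.0], [275.0, 234.0]]
far (array([ 0.47752621, -0.25939889,  0.07613004]), [np.float64(0.0004516318267689293), np.float64(0.0004516318267688616)]) (array([ 0.47699949, -0.25887045,  0.07639805]), [np.float64(0.0006589571250249403), np.float64(0.0008760901727656463), np.float64(0.0011875511966066262)])
near (array([ 0.41031512, -0.30733304,  0.08155114]), [np.float64(0.0006082191502679358), np.float64(0.0006082191502678886)]) (array([ 0.41026505, -0.30448929,  0.08470295]), [np.float64(0.0002198140349384053), np.float64(0.002600515299834482), np.float64(0.002707587433317895)])
w1@.082 [array([ 0.47816774, -0.25871522,  0.082     ]), array([ 0.40999298, -0.30769354,  0.082     ])] [ 0.44408036 -0.28320438  0.082     ] 35.69433799137096
fixture ctr [ 0.44440694 -0.28382905  0.028     ]
dowel [ 0.49218081 -0.24792327  0.054     ]
```

{"api": "arm_command", "payload": {"rot": [[0, 0, -0.4], [0, 0, 0], [0, 0, 0], [0, 0, 0], [0, 0, 0], [0, 0, 0], [0, 0, 0], [0, 0, 0], [0, 0, 0]], "xyz": [[0, 0.006, 0], [0, 0, 0.03], [0, 0, 0.03], [0, 0, 0.03], [0, 0, 0.03], [0, 0, 0.028], [0, 0, 0.02], [0, 0, 0.009], [0, 0, 0]], "gripper": [70, 70, 70, 70, 70, 70, 70, 70, 70]}}

```text
time_s: 5.2
tool_pos: [0.4444, -0.2834, 0.0544]
tcp_rot: [-0.0, 0.952, 0.307, -0.0]
contact_force: [-0.1, 0.3, -0.5]
grip_width: 0.696
gripper_force: 0.0
```

Run:
```python
from h import *
need([.444,-.283,.054],35.7); snap('wrist','w2')
```

```text
tcp [ 0.4443552  -0.28338866  0.05435524] yaw 35.70750996544677 turn about tool z 0.007509965446764966 shift in tool [-6.15933503e-05 -5.22810670e-04  3.55384883e-04] tilt [-1.41115340e-04  2.38637192e-04 -9.99999962e-01]
```

View pics/w2.png

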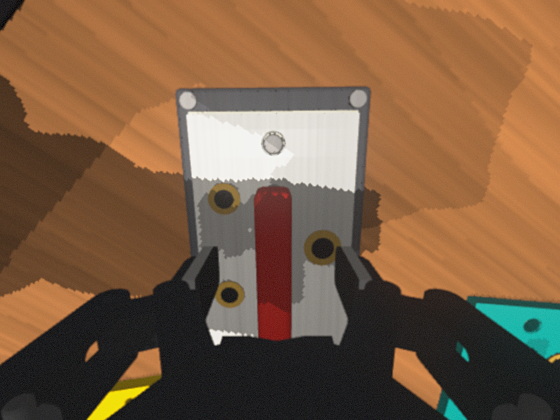

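The picture shows the bar, centred at about (273,260), between the fingers, whose middle is at about (276,260). That puts the bar 1 to 2 mm off centre. I'll trim and close.

{"api": "arm_command", "payload": {"rot": [[0, 0, 0], [0, 0, 0], [0, 0, 0], [0, 0, 0], [0, 0, 0], [0, 0, 0], [0, 0, 0], [0, 0, 0]], "xyz": [[0, -0.001, 0], [0, 0, 0], [0, 0, 0], [0, 0, 0], [0, 0, 0], [0, 0, 0], [0, 0, 0], [0, 0, 0]], "gripper": [50, 35, 25, 15, 10, 5, 0, 0], "force": 60}}

```text
time_s: 6.25
tool_pos: [0.4439, -0.2826, 0.0547]
tcp_rot: [-0.0, 0.952, 0.307, 0.0]
contact_force: [-1.2, 2.8, 6.2]
grip_width: 0.172
gripper_force: 59.3
```

{"api": "arm_command", "payload": {"rot": [[0, 0, 0], [0, 0, 0], [0, 0, 0], [0, 0, 0], [0, 0, 0]], "xyz": [[0, 0, -0.002], [0, 0, -0.003], [0, 0, -0.003], [0, 0, 0], [0, 0, 0]], "gripper": [0, 0, 0, 0, 0]}}

```text
time_s: 6.88
tool_pos: [0.4437, -0.2827, 0.0623]
tcp_rot: [0.0, 0.952, 0.306, -0.0]
contact_force: [-0.4, -0.4, -5.7]
grip_width: 0.176
gripper_force: 58.6
```

Only the plate's weight shows (about 5.7 N) and there is no binding, so I'll lift on.

{"api": "arm_command", "payload": {"rot": [[0, 0, 0], [0, 0, 0], [0, 0, 0], [0, 0, 0], [0, 0, 0], [0, 0, 0], [0, 0, 0], [0, 0, 0], [0, 0, 0], [0, 0, 0]], "xyz": [[0, 0, -0.004], [0, 0, -0.005], [0, 0, -0.005], [0, 0, -0.005], [0, 0, -0.005], [0, 0, -0.006], [0, 0, -0.006], [0, 0, -0.006], [0, 0, 0], [0, 0, 0]], "gripper": [0, 0, 0, 0, 0, 0, 0, 0, 0, 0]}}

```text
time_s: 8.12
tool_pos: [0.4437, -0.2825, 0.1042]
tcp_rot: [-0.0, 0.952, 0.307, -0.0]
contact_force: [-0.6, -0.3, -5.5]
grip_width: 0.178
gripper_force: 58.7
```

Run:
```python
from h import *
snap('scene','s1');snap('wrist','w3')
s=cv2.imread('pics/s1.png');w=cv2.imread('pics/w3.png')
cv2.imwrite('pics/c1.png',np.hstack([cv2.resize(s[80:230,150:300],(400,400),interpolation=cv2.INTER_CUBIC),cv2.resize(w,(400,400))]))
# z 4 mm mat centre, from top view corners refined by image code
T=load('t0');g=cv2.cvtColor(T['pixels'],cv2.COLOR_RGB2GRAY);m=(g[115:215,195:295]<45).astype(np.uint8)
c=max(cv2.findContours(m,0,2)[0],key=cv2.contourArea);r=cv2.minAreaRect(c);print(r)
P=np.array([onz(T,p+np.array([195,115]),.004) for p in cv2.boxPoints(r)]);print(P,P.mean(0))
need(list(P.mean(0)[:2])+[.1],35.7)
```

```text
((47.77647399902344, 50.00588607788086), (65.07914733886719, 64.10295104980469), 12.528807640075684)
[[ 0.46612034  0.12062731  0.004     ]
 [ 0.66080913  0.08134079  0.004     ]
 [ 0.61355647 -0.1130451   0.004     ]
 [ 0.42151698 -0.07001222  0.004     ]] [0.54050073 0.0047277  0.004     ]
tcp [ 0.44362983 -0.28256536  0.10411522] yaw 35.68801788558508 turn about tool z -0.01198211441491992 shift in tool [ 0.24627825 -0.17682791  0.00413784] tilt [-3.19315557e-04  1.86404341e-04 -9.99999932e-01]
```

View pics/c1.png

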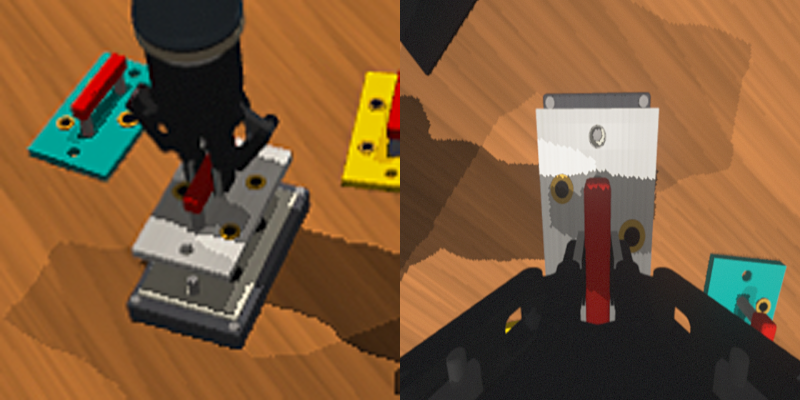

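The plate is held level, clear of its dowels and over its fixture. The dowel shows below it at (193,285) in the left half. Next I'll carry it over the mat.

{"api": "arm_command", "payload": {"rot": [[0, 0, 0], [0, 0, 0], [0, 0, 0], [0, 0, 0], [0, 0, 0], [0, 0, 0], [0, 0, 0], [0, 0, 0], [0, 0, 0], [0, 0, 0], [0, 0, -2], [0, 0, -5], [0, 0, -5], [0, 0, -5], [0, 0, -5], [0, 0, -5], [0, 0, -5], [0, 0, -5], [0, 0, -3], [0, 0, 0]], "xyz": [[0.01, -0.007, 0], [0.02, -0.014, 0], [0.03, -0.022, 0], [0.03, -0.022, 0], [0.03, -0.022, 0], [0.03, -0.022, 0], [0.03, -0.022, 0], [0.03, -0.022, 0], [0.022, -0.015, 0], [0.012, -0.008, 0], [0, 0, 0], [0, 0, 0], [0, 0, 0], [0, 0, 0], [0, 0, 0], [0, 0, 0], [0, 0, 0], [0, 0, 0], [0, 0, 0], [0, 0, 0]], "gripper": [0, 0, 0, 0, 0, 0, 0, 0, 0, 0, 0, 0, 0, 0, 0, 0, 0, 0, 0, 0]}}

```text
time_s: 10.72
tool_pos: [0.5388, 0.0009, 0.1045]
tcp_rot: [0.0, 0.79, 0.613, -0.0]
contact_force: [0.2, 0.1, -6.5]
grip_width: 0.177
gripper_force: 58.7
```

Run:
```python
from h import *
need([.540,.003,.030],75.7); c=snap('wrist','w4')
```

```text
tcp [0.53879582 0.00088204 0.10446264] yaw 75.59631418695143 turn about tool z -0.10368581304857116 shift in tool [0.0023876  0.00063144 0.07446154] tilt [-1.78896389e-05 -5.03872602e-04 -9.99999873e-01]
```

View pics/w4.png

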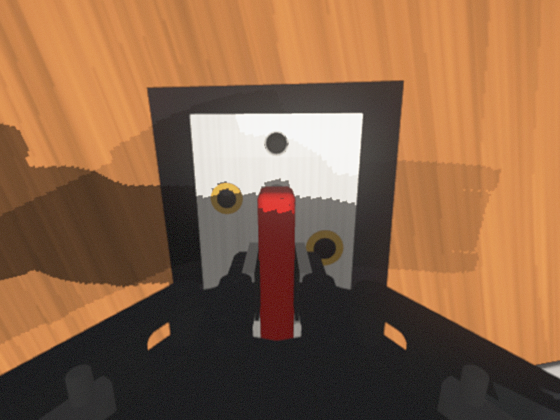

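The picture shows the plate aligned and centred over the mat, whose upper corners are at (149,88) and (403,81). I'll lower it now, slowing near the end.

{"api": "arm_command", "payload": {"rot": [[0, 0, 0], [0, 0, 0], [0, 0, 0], [0, 0, 0], [0, 0, 0], [0, 0, 0], [0, 0, 0], [0, 0, 0], [0, 0, 0], [0, 0, 0]], "xyz": [[0.002, 0, 0.005], [0, 0, 0.012], [0, 0, 0.015], [0, 0, 0.015], [0, 0, 0.012], [0, 0, 0.007], [0, 0, 0.004], [0, 0, 0.001], [0, 0, 0.001], [0, 0, 0]], "gripper": [0, 0, 0, 0, 0, 0, 0, 0, 0, 0]}}

```text
time_s: 12.02
tool_pos: [0.5399, 0.0046, 0.0325]
tcp_rot: [0.0, 0.79, 0.614, 0.0]
contact_force: [-0.0, -0.4, -5.5]
grip_width: 0.177
gripper_force: 58.7
```

{"api": "arm_command", "payload": {"rot": [[0, 0, 0], [0, 0, 0], [0, 0, 0], [0, 0, 0]], "xyz": [[0, 0, 0.001], [0, 0, 0.0005], [0, 0, 0.0005], [0, 0, 0]], "gripper": [0, 0, 0, 0]}}

```text
time_s: 12.52
tool_pos: [0.5398, 0.0046, 0.0307]
tcp_rot: [-0.0, 0.79, 0.614, 0.0]
contact_force: [-2.2, 0.2, 4.6]
grip_width: 0.173
gripper_force: 60.1
```

The force has reversed to +4.6 N, so the plate is resting on the mat. I'll release and retreat upwards.

{"api": "arm_command", "payload": {"rot": [[0, 0, 0], [0, 0, 0], [0, 0, 0], [0, 0, 0], [0, 0, 0], [0, 0, 0], [0, 0, 0], [0, 0, 0], [0, 0, 0], [0, 0, 0], [0, 0, 0], [0, 0, 0], [0, 0, 0]], "xyz": [[0, 0, 0], [0, 0, 0], [0, 0, 0], [0, 0, 0], [0, 0, 0], [0, 0, -0.005], [0, 0, -0.015], [0, 0, -0.03], [0, 0, -0.03], [0, 0, -0.03], [0, 0, -0.03], [0, 0, -0.02], [0, 0, 0]], "gripper": [20, 25, 35, 50, 60, 60, 60, 60, 60, 60, 60, 60, 60]}}

```text
time_s: 14.15
tool_pos: [0.5405, 0.0044, 0.1925]
tcp_rot: [0.001, 0.79, 0.614, 0.002]
contact_force: [-0.5, 0.6, -0.2]
grip_width: 0.603
gripper_force: 0.0
```

Run:
```python
from h import *
snap('wrist','w5');snap('scene','s2')
s=cv2.imread('pics/s2.png');w=cv2.imread('pics/w5.png')
cv2.imwrite('pics/c2.png',np.hstack([cv2.resize(s,(400,300)),cv2.resize(w,(400,300))]))
```

```text
(no output)
```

View pics/c2.png

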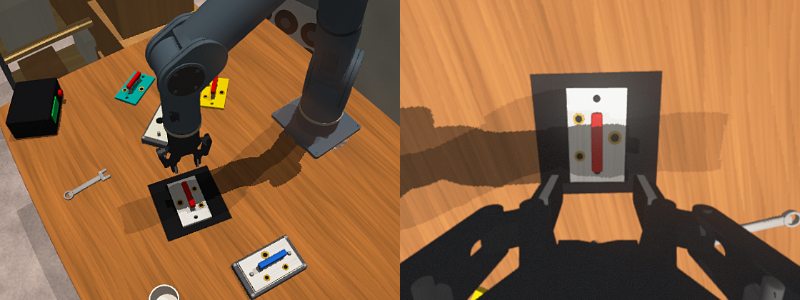

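The plate lies flat and centred on the mat at about (190,203) in the left half. The gripper is clear, and the blue plate still sits on its fixture. Handing in.

```bash
python3 -c "
from bench import ticket
print(ticket.close_job())"
```

```text
the job is handed in; nothing more can be done
None
```

The red-handled plate was lifted level off its dowels, set flat in the middle of the mat and released; the blue-handled plate was left alone, and the job is handed in (the hand-in returned no verdict).

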